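# Turn a cover plate face up with a lifter

## Task

Take the thin-bladed lifter out of the shallow steel tray, slide its blade under the edge of the black cover plate that is farther from the cork mat, and tip the plate up and over its other edge, which stands against the mat, so that it ends lying flat on the mat with its front face up. Never touch the plate with the gripper or lift it clear into the air. Then lay the lifter flat in the tray again, let go of it, and leave the other things where they are.

Things in the scene. Friction and masses are not known exactly. Their poses are not given: they have to be found in the camera images.
- mat: Flat brown cork mat fixed on the counter, 160 mm (its x) by 220 mm (its y), 12 mm thick with upright edges. Origin at the centre of its underside, on the counter (z = 0). Its -x edge, 80 mm from the origin, is the one the plate lies against; its x axis points roughly away from the robot.
- plate: Loose black plastic cover plate, 60 to 130 g, at the start lying front face down on the counter along the mat's -x edge. Origin at the centre of the front face; z out of the back (up at the start, down when the job is done); x towards the mat. 76 mm (x) by 116 mm (y), 9 mm thick in all: a rim plate 4 mm thick with a raised panel, 56 by 96 by 5 mm, on its front.
- plate_center (a point): Centre of the plate's thickness, 4.5 mm from the front face; axes as the plate's. At the start the rim overhangs the front panel by 10 mm all round and stands 5 mm clear of the counter: room for the blade. The back shows a thin grey outline and two dark dots, the front two bright screw heads.
- plate_far (a point): Middle of the plate's +x edge (the one along the mat), 38 mm from its centre, 7 mm from the front face plane. At the start it is parallel to the mat's -x edge within 1 degree and 1 to 4 mm from it.
- lifter_grip (a point): Loose lifter, 120 g: a flat steel blade 100 mm long (x), 50 mm wide (y), 2 mm thick, with an upright white grip block 40 (x) by 16 (y) by 50 mm tall on its rear. It starts standing on its blade on the tray floor. This point: middle of the block, 26 mm above the blade's underside. x to the blade's tip, z up. Blade ends: 20 mm behind and 80 mm ahead; the block's top: 52 mm above the underside.
- lifter_tip (a point): Middle of the front edge of the lifter's blade, 80 mm ahead of the grip point and 1 mm above the blade's underside.
- lifter: The same lifter; origin on the blade's underside straight below the grip point, axes as at the grip point.
- tray: Shallow open dark steel tray fixed on the counter, 190 mm (its x) by 150 mm (its y), walls 3 mm thick, floor 3 mm thick, rim 10 mm above the counter. Origin at the centre of its underside (z = 0). It is on the left or the right of the mat.
- parts_box: Bystander: fixed white open parts box, 120 by 150 mm, 35 mm high, on the other side from the tray. Origin at the centre of its underside.
- grommet: Bystander: loose black ring, 64 mm across, 14 mm high. Origin at the centre of its underside.
- driver: Bystander: loose screwdriver, 170 mm long, lying along its x axis. Origin at the middle of its underside.
- cup: Bystander: loose white cup, 60 mm across, 60 mm high. Origin at the centre of its underside.
Things that resemble listed ones, but are neither listed nor needed, are in the scene too. There is more than one size of the lifter; the job needs the smallest.

How it is judged:
By the outcome, as a careful person would: the job done as asked, in the order asked, and still so for the second after the job is handed in, with the robot touching nothing.
It also fails if it takes over 58 s, if anything falls off the work surface, if the arm or the gripper's body presses on something with over 40 N, if the wrist force passes 120 N, or if a joint passes its speed limit or range.

## Robot

A 6-joint arm with a two-finger parallel gripper is mounted at the origin on the work surface. World frame = base frame: x ahead of the robot, y to its left, z up, the work surface at z = 0. Lengths are in m, angles in rad, forces in N, time in s.
With the tool pointing down it reaches from about 0.3 to 0.775 m from the base axis. Payload 14.6 kg.
Tool frame: the origin (TCP) lies midway between the tips of the shut fingers; the grasp point (between the pads) lies 19 mm behind it; z points along the fingers, y is the direction in which the jaws open and shut (so a half turn about z gives the same grasp; the last joint's range is limited). The gripper opens to 94 mm and grips with 3 to 60 N. Pads are 16 mm wide; open, the fingers measure 119 mm over their backs; the gripper's body (75 mm by 177 mm) begins 78 mm behind the grasp point.
Start: joints at [-1.394, 0.3, 1.521, -0, 1.321, -0.067], TCP at [0.133, -0.534, 0.205] pointing down, gripper open.
Joint ranges: [-3.03, 3.03], [-0.79, 2.21], [0.23, 2.52], [-1.04, 4.18], [0, 3.07], [-2.55, 2.55]. Speed limits (rad/s): [2.22, 2.22, 2.57, 3.14, 3.14, 3.14].

## Interface

Orientations are given as [roll, pitch, yaw] about the fixed x, y, z axes, in that order (R = Rz(yaw) Ry(pitch) Rx(roll)).
In Python, from cell import telemetry, eyes, env gives the robot as it stands.
- The arm moves only by the shell command python3 -m handwheel 'ROWS'. ROWS is JSON, a list of rows, each a list of 3 entries, a list of its own where there are three numbers: the opening, from 0 (shut) to 1 (fully open), then the shift along the tool's x, y, z in mm, then the turn, a rotation vector about the tool's x, y, z in rad. In form: [[claw, [dx, dy, dz], [rx, ry, rz]], ...]. A call has 1 to 10 rows; each row is the pose to reach, as a shift and turn from the pose measured when the call began, along the tool's axes at that moment; what a row does not reach only later rows make up. A row lasts 1/8 s, in which the tool goes at most 62.5 mm and 10.7 degrees, less where a joint would pass 70% of its speed; a pose out of reach is approached as far as the arm can. A call with a gripper value outside its range is refused whole. The fingers move at their own pace and stop on an object; the grip force is fixed at half the most. Time passes only in rows, so rows that repeat a pose let the fingers close. It gives the time, the measured TCP pose, the force and the opening at its end, in the units of the state.
- telemetry.read_state(): the state, without advancing time (a new reading comes with each control period).
- eyes.camera(name): name is "scene" or "top"; returns a dict with "frame" (480x640x3 uint8, blue, green, red), "fx", "fy", "cx", "cy" (pixels), "R" (3x3) and "t" (3): a world point X has camera coordinates R X + t. Camera axes: x right, y down, z forward; pixel columns grow to the right and rows downward; lengths in m; the calibration is good to about 2 mm. A picture is of the moment at which its call begins. There is no depth.
- env.finish_job(): hands the job in, once; it reports no verdict.
The state is a dict: "time": time; "qpos": joint angles; "qvel": joint speeds; "joint_efforts": joint torques, N m; "position": TCP position; "orientation": TCP orientation; "wrist_force": force on the tool from outside, world axes, zero at the start; "wrist_torque": the same for the moment, N m; "gripper_width": finger opening in m.
Only numpy, scipy, OpenCV 4.12 (cv2) and the standard library are available. Lean on these libraries where they do the work, as an engineer would, in place of code of your own. Each camera call takes 0.05 s, during which the arm holds its last target. There are 200 camera calls.

## Working session

There is one attempt and no reset: what is moved stays moved. The work goes in short steps, Python scripts to look and compute and a shell command to move; the robot and the scene stay as the last step left them, time stands still between calls to the robot, and variables do not carry over. Pictures are saved under pics/ and viewed, about 8 in all and at most 12, crops included, and the job is handed in when it is done.

```bash
mkdir -p pics; ls; python3 - <<'E'
from cell import telemetry, eyes
import cv2
print(telemetry.read_state())
for n in("scene","top"):
    c=eyes.camera(n); cv2.imwrite(f"pics/{n}0.png",c["frame"]); print(n,c["fx"],c["cx"],c["cy"],c["R"],c["t"])
E
```

```text
pics
{'time': 0.0, 'qpos': array([-1.39361854e+00,  3.00448160e-01,  1.52162037e+00, -3.81352970e-05,
        1.32071766e+00, -6.65945698e-02]), 'qvel': array([-0.00013603, -0.00117989,  0.0005368 , -0.00213387, -0.00104372,
       -0.00049415]), 'joint_efforts': array([ 1.36013603e-05, -5.31809449e+01, -3.52735555e+01,  7.08349259e-02,
        2.43481679e-02, -7.48760294e-05]), 'position': array([ 0.13269087, -0.53346038,  0.2048823 ]), 'orientation': array([-3.14039930e+00, -4.25685821e-05,  2.43781796e-01]), 'wrist_force': array([ 0.54060998, -0.78592889,  0.63672673]), 'wrist_torque': array([-2.26984283e-02, -1.27797927e-05,  5.35885992e-03]), 'gripper_width': 0.09388970256316338}
scene 556.9949739031665 318.34236909108796 237.98946755791835 [[ 0.66883863  0.74335645 -0.00872184]
 [ 0.41834276 -0.38605245 -0.82216352]
 [-0.61452765  0.546246   -0.56918458]] [-0.32323372 -0.20484981  1.7244975 ]
top 488.77683712925295 317.23463986982154 239.27908275834582 [[ 0.07102838 -0.99746494 -0.00432075]
 [-0.97684962 -0.06868277 -0.2026018 ]
 [ 0.20179143  0.0186112  -0.97925168]] [-0.09689843  0.5566925   0.95310767]
```

View pics/top0.png

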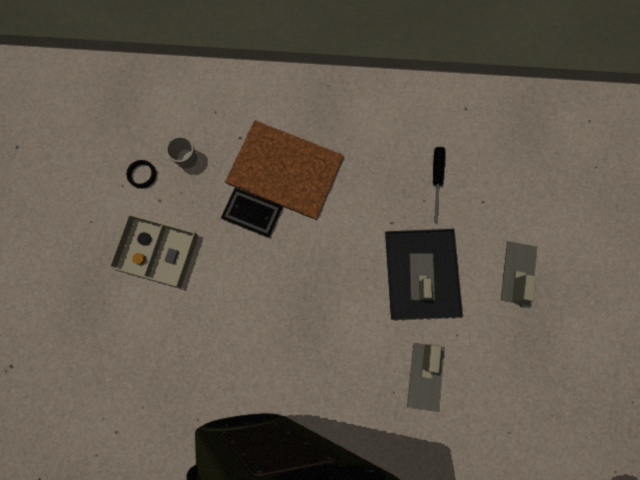

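View pics/scene0.png

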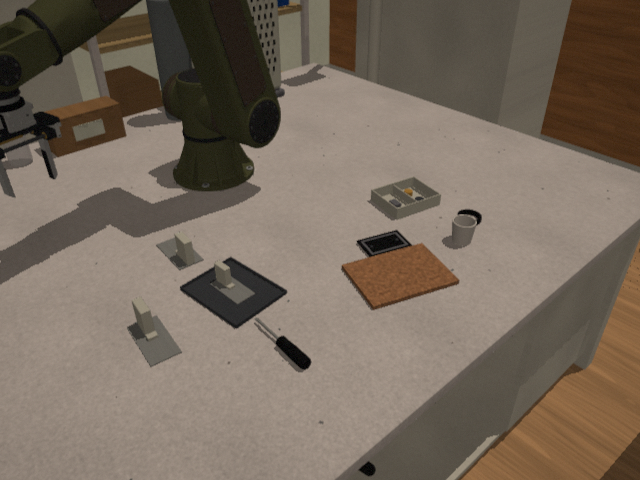

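The top view shows the mat at (285,170), the plate at (252,213), the tray at (424,274) with the lifter's block at (426,288) and its tip near (422,253). The driver is at (438,185), and two other lifters lie outside the tray. Next I measure these.

```bash
cat > h.py <<'E'
import numpy as np, cv2
from cell import telemetry, eyes
def ray(c,uv,z):
    d=np.array([(uv[0]-c["cx"])/c["fx"],(uv[1]-c["cy"])/c["fy"],1.]); R=np.array(c["R"]);t=np.array(c["t"])
    o=-R.T@t; d=R.T@d; return o+d*(z-o[2])/d[2]
def proj(c,X):
    p=np.array(c["R"])@np.array(X)+np.array(c["t"]); return np.array([c["fx"]*p[0]/p[2]+c["cx"],c["fy"]*p[1]/p[2]+c["cy"]])
def rect(c,mask,roi,z):
    """min-area rectangle, on the plane z, of the largest blob of mask in roi (x0,y0,x1,y1)"""
    m=np.zeros_like(mask); x0,y0,x1,y1=roi; m[y0:y1,x0:x1]=mask[y0:y1,x0:x1]
    k=max(cv2.findContours(m,cv2.RETR_EXTERNAL,cv2.CHAIN_APPROX_NONE)[0],key=cv2.contourArea)
    P=np.array([ray(c,p[0],z)[:2] for p in k],np.float32)*1000
    r=cv2.minAreaRect(P); return r,cv2.boxPoints(r)
E
python3 - <<'E'
from h import *
c=eyes.camera("top"); f=c["frame"]; hsv=cv2.cvtColor(f,cv2.COLOR_BGR2HSV); g=f.max(2)
for uv in[(285,170),(424,240),(421,262),(428,290),(250,212),(330,230),(262,232),(227,215)]: print(uv,f[uv[1],uv[0]],hsv[uv[1],uv[0]])
mat=cv2.inRange(hsv,(3,110,50),(20,255,255)); print("mat",rect(c,mat,(200,100,370,230),.012))
dark=((g<50)*255).astype('uint8')
print("plate",rect(c,dark,(215,185,290,240),.009)); print("tray",rect(c,dark,(375,220,475,330),.01))
big=cv2.hconcat([cv2.resize(f[180:245,210:300],None,fx=6,fy=6,interpolation=2)[:390],cv2.resize(f[235:315,385:430+33],None,fx=3.2*1.5,fy=390/80,interpolation=2)])
print(big.shape)
cv2.imwrite("pics/crop1.png",cv2.resize(cv2.convertScaleAbs(big,alpha=1.8),(800,int(390*800/big.shape[1]))))
E
```

```text
(285, 170) [29 54 87] [ 13 170  87]
(424, 240) [23 23 24] [ 0 11 24]
(421, 262) [63 72 75] [23 41 75]
(428, 290) [ 92 114 119] [ 24  58 119]
(250, 212) [10  8  9] [135  51  10]
(330, 230) [ 98 111 122] [ 16  50 122]
(262, 232) [14 17 17] [30 45 17]
(227, 215) [49 51 55] [10 28 55]
mat (((727.2020263671875, 28.005538940429688), (219.5435028076172, 160.68051147460938), 71.26245880126953), array([[ 615.8574  ,  -50.140327],
       [ 768.02185 , -101.756294],
       [ 838.54663 ,  106.151405],
       [ 686.3822  ,  157.76736 ]], dtype=float32))
plate (((623.7445678710938, 90.06382751464844), (118.63737487792969, 79.03874969482422), 71.62559509277344), array([[567.54126 ,  46.226887],
       [642.5504  ,  21.311893],
       [679.9479  , 133.90077 ],
       [604.9387  , 158.81577 ]], dtype=float32))
tray (((514.0144653320312, -285.9500427246094), (189.3152618408203, 149.37452697753906), 6.238048076629639), array([[ 411.80182, -221.99045],
       [ 428.03278, -370.48053],
       [ 616.2271 , -349.90964],
       [ 599.99615, -201.41956]], dtype=float32))
(390, 914, 3)
```

View pics/crop1.png

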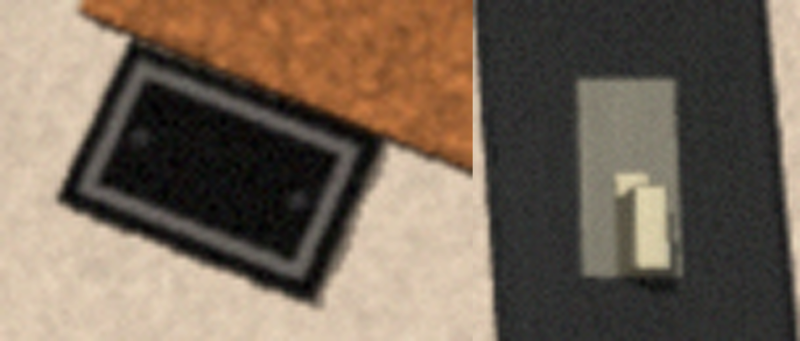

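The crop shows the plate's outline lying straight along the mat, and the lifter in the tray with its tip pointing away from the robot. I now measure the lifter.

```bash
python3 - <<'E'
from h import *
c=eyes.camera("top"); f=c["frame"]; g=f.max(2)
roi=(392,240,455,312)
blk=((g>98)*255).astype('uint8'); r,b=rect(c,blk,roi,.055); print("blocktop",r,b.round(1).tolist())
bl=((g>48)*255).astype('uint8'); r,b=rect(c,bl,roi,.005); print("blade+",r,b.round(1).tolist())
m=np.zeros_like(bl); m[240:276,392:455]=bl[240:276,392:455]
k=max(cv2.findContours(m,0,1)[0],key=cv2.contourArea)
print("blade front part px",cv2.boundingRect(k)); r,b=rect(c,bl,(392,240,455,272),.005); print(r,b.round(1).tolist())
E
```

```text
blocktop ((481.39703369140625, -281.87786865234375), (40.61236572265625, 22.17938804626465), 4.041079521179199) [[460.3999938964844, -272.20001220703125], [461.8999938964844, -294.3999938964844], [502.3999938964844, -291.5], [500.8999938964844, -269.3999938964844]]
blade+ ((508.933349609375, -284.7884521484375), (99.4291000366211, 50.83767318725586), 3.4224119186401367) [[457.79998779296875, -262.3999938964844], [460.79998779296875, -313.1000061035156], [560.0999755859375, -307.20001220703125], [557.0, -256.3999938964844]]
blade front part px (410, 253, 24, 23)
((538.79736328125, -283.3346862792969), (39.17679214477539, 50.17573165893555), 4.029148101806641) [[517.5, -259.70001220703125], [521.0, -309.70001220703125], [560.0999755859375, -307.0], [556.5999755859375, -256.8999938964844]]
```

```bash
python3 -m handwheel '[[0.6,[396,-156,20],[0,0,0.178]],[0.6,[396,-156,20],[0,0,0.178]],[0.6,[396,-156,20],[0,0,0.178]],[0.6,[396,-156,20],[0,0,0.178]],[0.6,[396,-156,20],[0,0,0.178]],[0.6,[396,-156,20],[0,0,0.178]],[0.6,[396,-156,20],[0,0,0.178]],[0.6,[396,-156,60],[0,0,0.178]],[0.6,[396,-156,100],[0,0,0.178]],[0.6,[396,-156,100],[0,0,0.178]]]'
```

```text
time: 1.45
position: [0.4782, -0.2856, 0.1029]
orientation: [-3.138, 0.004, 0.066]
wrist_force: [0.6, -0.5, 0.5]
gripper_width: 0.0561
```

```bash
python3 -m handwheel '[[0.6,[1,1,40],[0,0,0]],[0.6,[1,1,70],[0,0,0]],[0.6,[1,1,88],[0,0,0]],[0.6,[1,1,88],[0,0,0]]]'; python3 - <<'E'
from h import *
print(telemetry.read_state()["orientation"])
c=eyes.camera("scene"); s=telemetry.read_state(); p=proj(c,s["position"]).astype(int); print(p)
f=c["frame"][p[1]-60:p[1]+60,p[0]-80:p[0]+80]; cv2.imwrite("pics/g1.png",cv2.convertScaleAbs(cv2.resize(f,(800,600),interpolation=2),alpha=1.3))
E
```

```text
time: 1.95
position: [0.4789, -0.2864, 0.0152]
orientation: [-3.137, 0.005, 0.066]
wrist_force: [0.6, 0.1, 0.0]
gripper_width: 0.0562
[-3.13737104  0.00458254  0.06584092]
[223 279]
```

View pics/g1.png

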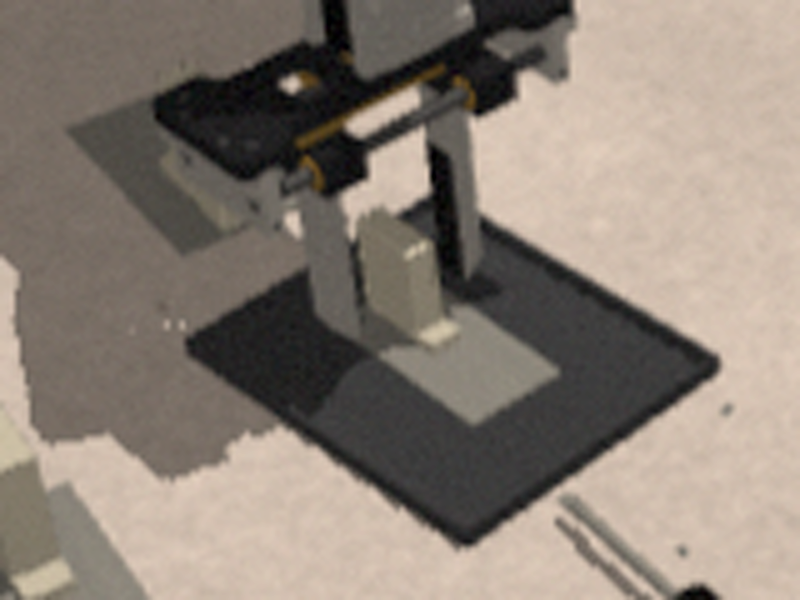

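The fingers straddle the white block, which stands clear between them. I level the tool, then close.

```bash
python3 -m handwheel '[[0.6,[0,0,0],[-0.004,0.0046,0]],[0.6,[0,0,0],[-0.004,0.0046,0]],[0.1,[0,0,0],[-0.004,0.0046,0]],[0.1,[0,0,0],[-0.004,0.0046,0]],[0.1,[0,0,0],[-0.004,0.0046,0]],[0.1,[0,0,0],[-0.004,0.0046,0]],[0.1,[0,0,0],[-0.004,0.0046,0]],[0.1,[0,0,0],[-0.004,0.0046,0]]]'
```

```text
time: 3.0
position: [0.4793, -0.2867, 0.016]
orientation: [3.141, -0.001, 0.066]
wrist_force: [-0.2, 0.2, -0.0]
gripper_width: 0.0157
```

```bash
python3 -m handwheel '[[0.1,[0,0,-40],[0,0,0]],[0.1,[0,0,-80],[0,0,0]],[0.1,[31,-423,-100],[0,0,0.391]],[0.1,[31,-423,-100],[0,0,0.391]],[0.1,[31,-423,-100],[0,0,0.391]],[0.1,[31,-423,-100],[0,0,0.391]],[0.1,[31,-423,-100],[0,0,0.391]],[0.1,[31,-423,-100],[0,0,0.391]],[0.1,[31,-423,-100],[0,0,0.391]],[0.1,[31,-423,-100],[0,0,0.391]]]'
python3 -m handwheel '[[0.1,[0,0,0],[0,0,0]],[0.1,[0,0,0],[0,0,0]]]'
python3 - <<'E'
from h import *
s=telemetry.read_state(); P=s["position"]*1000; y=-.325
u=np.array([np.cos(y),np.sin(y)]); v=np.array([-u[1],u[0]])
print(P,s["orientation"],"u,v",P[:2]@u,P[:2]@v,s["gripper_width"])
c=eyes.camera("top"); f=c["frame"]
hsv=cv2.cvtColor(f,cv2.COLOR_BGR2HSV)
cv2.imwrite("pics/t2.png",cv2.convertScaleAbs(cv2.resize(f[150:300,170:370],(800,600),interpolation=2),alpha=1.6))
E
```

```text
time: 4.25
position: [0.4819, 0.1406, 0.1158]
orientation: [-3.141, -0.001, -0.321]
wrist_force: [-0.9, -0.5, -2.1]
gripper_width: 0.0162
time: 4.5
position: [0.4819, 0.1397, 0.1157]
orientation: [3.142, -0.001, -0.322]
wrist_force: [0.1, -0.0, -1.3]
gripper_width: 0.0159
[481.92704079 139.67280463 115.69349627] [ 3.14156969e+00 -1.14228400e-03 -3.21817351e-01] u,v 412.09975662552375 286.2445730333762 0.01592004995066497
```

View pics/t2.png

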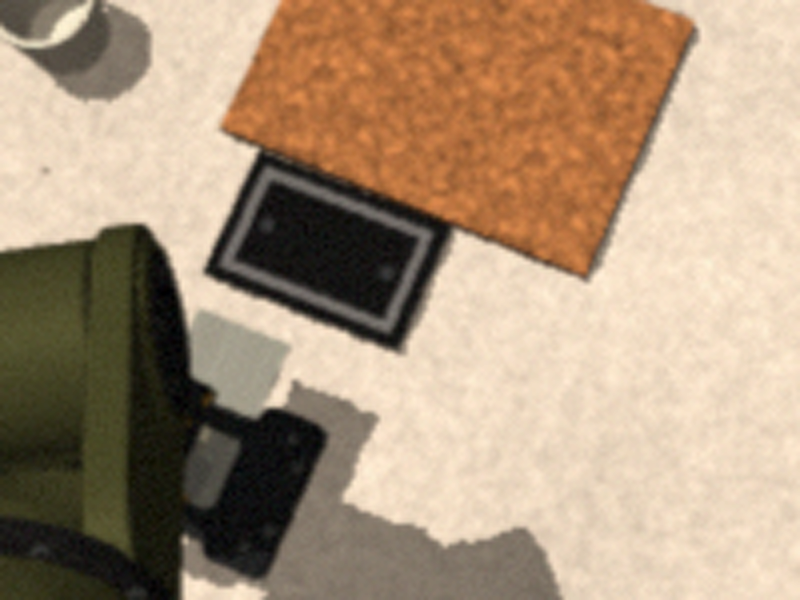

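The crop shows the blade front at crop pixels (195,312) to (288,347), parallel to the plate's near edge, which runs from (205,272) to (402,350). I descend in front of the edge and check the blade's alignment there.

```bash
python3 -m handwheel '[[0.1,[0,2,50],[0,0,0.003]],[0.1,[0,2,85],[0,0,0.003]],[0.1,[0,2,97],[0,0,0.003]],[0.1,[0,2,99],[0,0,0.003]],[0.1,[0,2,99],[0,0,0.003]]]'
python3 - <<'E'
from h import *
s=telemetry.read_state(); P=s["position"]*1000; y=-.325
u=np.array([np.cos(y),np.sin(y)]); v=np.array([-u[1],u[0]])
print(P,s["orientation"],"u,v",P[:2]@u,P[:2]@v,s["wrist_force"])
c=eyes.camera("top"); f=c["frame"]
print([ (proj(c,[*((P[:2]@u+80)*u+(P[:2]@v+d)*v)/1000,.005])).round(1).tolist() for d in(25,-25)])
c2=eyes.camera("scene"); q=f[190:265,195:295]; p=proj(c2,[.53,.12,.01]).astype(int); w=c2["frame"][p[1]-45:p[1]+30,p[0]-50:p[0]+50]
cv2.imwrite("pics/t3.png",cv2.convertScaleAbs(cv2.hconcat([cv2.resize(q,(400,300),interpolation=2),cv2.resize(w,(400,300),interpolation=2)]),alpha=1.7)); print(p)
E
```

```text
time: 5.18
position: [0.4822, 0.1377, 0.0179]
orientation: [-3.141, -0.003, -0.325]
wrist_force: [0.3, 0.8, -0.4]
gripper_width: 0.016
[482.211969   137.65106252  17.88147603] [-3.14068048e+00 -2.74317669e-03 -3.25330037e-01] u,v 413.01532905865565 284.4196477369006 [ 0.25082278  0.80739589 -0.38401978]
[[229.0, 236.3], [249.9, 244.9]]
[364 223]
```

View pics/t3.png

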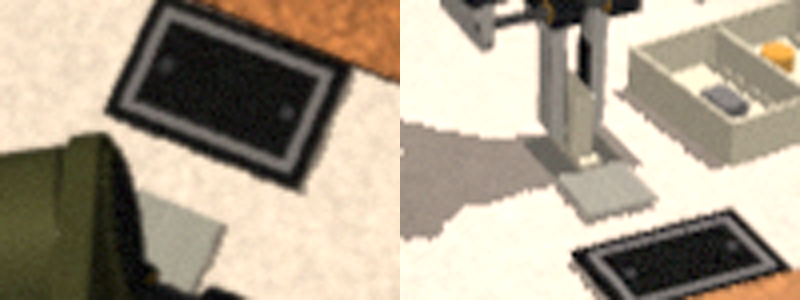

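```bash
python3 -m handwheel '[[0.1,[0,0,4],[0,-0.004,0]],[0.1,[0,0,4],[0,-0.004,0]],[0.1,[0,0,4],[0,-0.004,0]],[0.1,[0,0,4],[0,-0.004,0]]]'
python3 -m handwheel '[[0.1,[10,0,0],[0,0,0]],[0.1,[20,0,0],[0,0,0]],[0.1,[28,0,0],[0,0,0]],[0.1,[34,0,0],[0,0,0]],[0.1,[38,0,0],[0,0,0]],[0.1,[40,0,0],[0,0,0]],[0.1,[40,0,0],[0,0,0]]]'
```

```text
time: 5.78
position: [0.4821, 0.1378, 0.0139]
orientation: [-3.141, 0.001, -0.325]
wrist_force: [-0.1, 0.9, -1.2]
gripper_width: 0.0159
time: 6.65
position: [0.52, 0.125, 0.0139]
orientation: [-3.141, 0.001, -0.325]
wrist_force: [0.6, 0.9, -1.3]
gripper_width: 0.016
```

```bash
python3 -m handwheel '[[0.1,[2,0,0],[0,0,0]],[0.1,[4,0,0],[0,0,0]],[0.1,[5,0,0],[0,0,0]],[0.1,[6,0,0],[0,0,0]],[0.1,[6,0,0],[0,0,0]]]'
python3 - <<'E'
from h import *
s=telemetry.read_state(); P=s["position"]*1000; y=-.325
u=np.array([np.cos(y),np.sin(y)]); v=np.array([-u[1],u[0]])
print(P,"u,v",P[:2]@u,P[:2]@v,s["wrist_force"])
c=eyes.camera("top"); f=c["frame"]
c2=eyes.camera("scene"); q=f[190:265,195:295]; p=proj(c2,[.57,.11,.01]).astype(int); w=c2["frame"][p[1]-45:p[1]+30,p[0]-50:p[0]+50]
cv2.imwrite("pics/t4.png",cv2.convertScaleAbs(cv2.hconcat([cv2.resize(q,(400,300),interpolation=2),cv2.resize(w,(400,300),interpolation=2)]),alpha=1.7)); print(p)
E
```

```text
time: 7.28
position: [0.5235, 0.1239, 0.0135]
orientation: [3.141, 0.007, -0.325]
wrist_force: [-16.7, 6.7, 9.2]
gripper_width: 0.0156
[523.47646334 123.87778156  13.49196458] u,v 456.5175867247645 284.5435036153459 [-16.71494105   6.73280354   9.15248487]
[372 231]
```

View pics/t4.png

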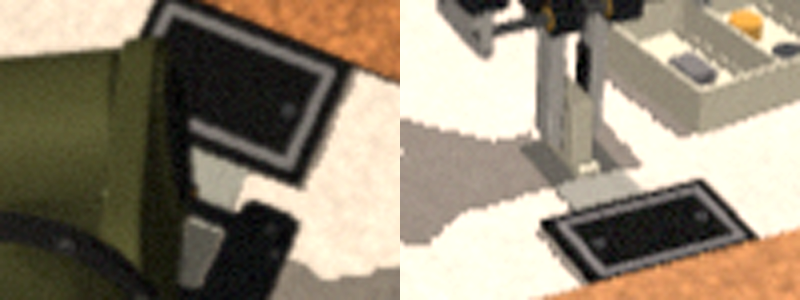

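The blade is under the rim and in contact: the plate is pushed against the mat with about 17 N. I back off slightly and start the lift.

```bash
python3 -m handwheel '[[0.1,[-3,0,0],[0,-0.006,0]],[0.1,[-3,0,-2],[0,-0.006,0]],[0.1,[-3,0,-7],[0,-0.006,0]],[0.1,[-3,0,-12.7],[0,-0.006,0]],[0.1,[-2,0,-17.5],[0,-0.006,0]],[0.1,[-1,0,-22.4],[0,-0.006,0]],[0.1,[-1,0,-22.4],[0,-0.006,0]]]'
python3 - <<'E'
from h import *
c2=eyes.camera("scene"); p=proj(c2,[.57,.11,.03]).astype(int); w=c2["frame"][p[1]-45:p[1]+45,p[0]-60:p[0]+60]
cv2.imwrite("pics/t5.png",cv2.convertScaleAbs(cv2.resize(w,(600,450),interpolation=2),alpha=1.7))
E
```

```text
time: 8.25
position: [0.523, 0.1241, 0.0363]
orientation: [-3.141, 0.012, -0.325]
wrist_force: [-0.9, 0.6, -0.9]
gripper_width: 0.0159
```

View pics/t5.png

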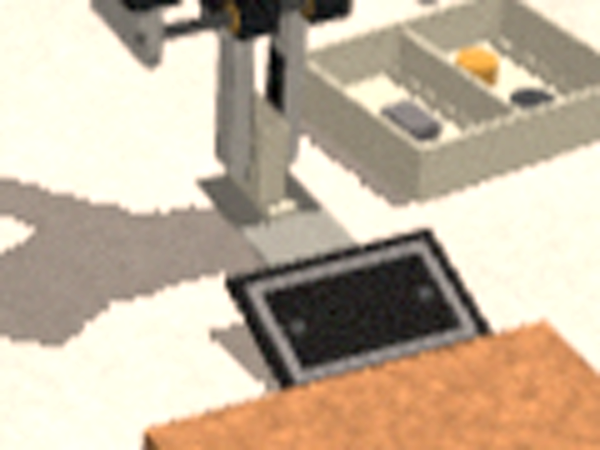

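The plate is tilting about its far edge on the blade, as planned. I continue along the arc.

```bash
python3 -m handwheel '[[0.1,[1.5,0,-4.6],[0,0.006,0]],[0.1,[4.2,0,-9.2],[0,0.012,0]],[0.1,[7.2,0,-14.4],[0,0.012,0]],[0.1,[10.6,0,-19.1],[0,0.012,0]],[0.1,[14.4,0,-23.5],[0,0.012,0]],[0.1,[18.6,0,-27.6],[0,0.012,0]],[0.1,[23,0,-31],[0,0.012,0]],[0.1,[28,0,-34.5],[0,0.012,0]],[0.1,[33.3,0,-37.4],[0,0.012,0]],[0.1,[38.6,0,-39.6],[0,0.012,0]]]'
python3 - <<'E'
from h import *
c2=eyes.camera("scene"); p=proj(c2,[.6,.1,.03]).astype(int); w=c2["frame"][p[1]-50:p[1]+40,p[0]-60:p[0]+60]
cv2.imwrite("pics/t6.png",cv2.convertScaleAbs(cv2.resize(w,(600,450),interpolation=2),alpha=1.7))
E
```

```text
time: 9.55
position: [0.5602, 0.1115, 0.0754]
orientation: [3.142, 0.0, -0.325]
wrist_force: [-0.6, -0.1, -1.1]
gripper_width: 0.0163
```

View pics/t6.png

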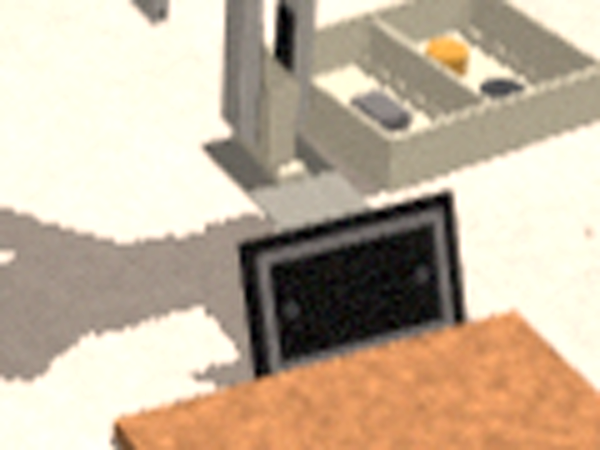

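The plate is at about 70°. I push it past vertical.

```bash
python3 -m handwheel '[[0.1,[5.3,0,-2],[0,0,0]],[0.1,[10.9,0,-4],[0,0,0]],[0.1,[17,0,-5.5],[0,0,0]],[0.1,[22.8,0,-7],[0,0,0]],[0.1,[28,0,-8],[0,0,0]],[0.1,[33,0,-9],[0,0,0]],[0.1,[38,0,-8],[0,0,0]],[0.1,[43,0,-7],[0,0,0]],[0.1,[47,0,-5],[0,0,0]],[0.1,[51,0,-3],[0,0,0]]]'
python3 -m handwheel '[[0.1,[0,0,0],[0,0,0]],[0.1,[0,0,0],[0,0,0]]]'
python3 - <<'E'
from h import *
s=telemetry.read_state()
c2=eyes.camera("scene"); p=proj(c2,[.63,.09,.03]).astype(int); w=c2["frame"][p[1]-50:p[1]+40,p[0]-60:p[0]+60]
c=eyes.camera("top")
cv2.imwrite("pics/t7.png",cv2.convertScaleAbs(cv2.hconcat([cv2.resize(w,(400,300),interpolation=2),cv2.resize(c["frame"][120:245,200:365],(400,300),interpolation=2)]),alpha=1.7))
E
```

```text
time: 10.85
position: [0.6093, 0.095, 0.0784]
orientation: [-3.141, -0.0, -0.325]
wrist_force: [-0.6, -0.1, -1.0]
gripper_width: 0.0159
time: 11.1
position: [0.6092, 0.095, 0.0783]
orientation: [-3.141, -0.0, -0.325]
wrist_force: [-0.1, 0.1, -1.2]
gripper_width: 0.0157
```

View pics/t7.png

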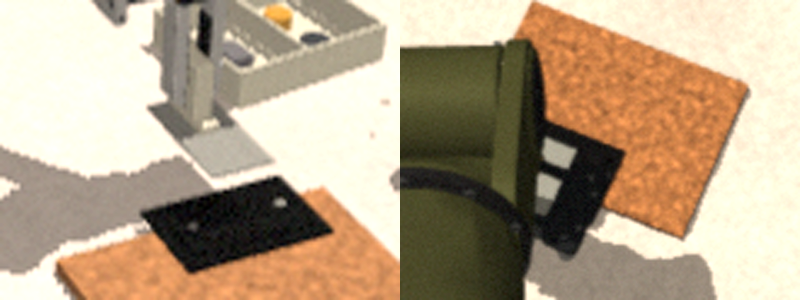

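The plate has landed front up (screw heads visible) on the mat. I retreat to above the tray and measure the plate unobstructed.

```bash
python3 -m handwheel '[[0.1,[-40,0,-25],[0,0,0]],[0.1,[-60,0,-45],[0,0,0]],[0.1,[-1,403,-45],[0,0,-0.391]],[0.1,[-1,403,-45],[0,0,-0.391]],[0.1,[-1,403,-45],[0,0,-0.391]],[0.1,[-1,403,-45],[0,0,-0.391]],[0.1,[-1,403,-45],[0,0,-0.391]],[0.1,[-1,403,-45],[0,0,-0.391]],[0.1,[-1,403,-45],[0,0,-0.391]],[0.1,[-1,403,-45],[0,0,-0.391]]]'
python3 - <<'E'
from h import *
c=eyes.camera("top"); f=c["frame"]; g=f.max(2); hsv=cv2.cvtColor(f,cv2.COLOR_BGR2HSV)
mat=cv2.inRange(hsv,(3,110,50),(20,255,255)); dark=((g<40)*255).astype('uint8')
r,b=rect(c,dark,(215,150,320,240),.018); y=-.325
u=np.array([np.cos(y),np.sin(y)]); v=np.array([-u[1],u[0]])
print(r); print("corners u-600 (into mat), v",[(round(p@u-600.2,1),round(p@v,1)) for p in b], "mat v",727.2*v[0]+28*v[1])
c2=eyes.camera("scene"); p=proj(c2,[.65,.08,.0]).astype(int); w=c2["frame"][p[1]-45:p[1]+45,p[0]-60:p[0]+60]
cv2.imwrite("pics/t8.png",cv2.convertScaleAbs(cv2.hconcat([cv2.resize(w,(400,300),interpolation=2),cv2.resize(f[120:330,200:480],(400,300),interpolation=2)]),alpha=1.7))
E
```

```text
time: 12.45
position: [0.4787, -0.2889, 0.1234]
orientation: [3.141, -0.001, 0.063]
wrist_force: [-0.1, 0.6, -0.8]
gripper_width: 0.0156
((675.0582885742188, 73.0400161743164), (116.16063690185547, 75.31985473632812), 71.38920593261719)
corners u-600 (into mat), v [(np.float64(-21.5), np.float64(226.7)), (np.float64(53.9), np.float64(226.7)), (np.float64(53.8), np.float64(342.9)), (np.float64(-21.5), np.float64(342.8))] mat v 258.73556941482593
```

View pics/t8.png

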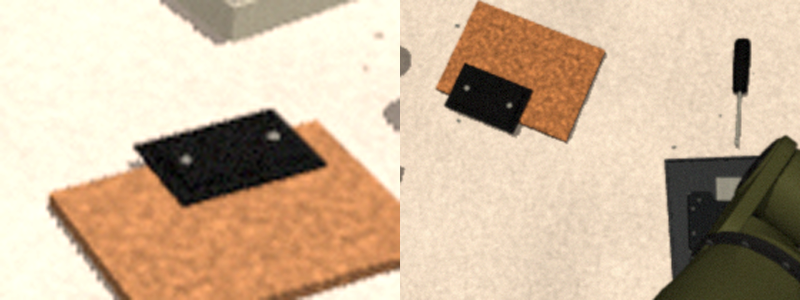

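The plate is flat with its front up, but it overhangs the mat edge by about 20 mm. I have plenty of time, so I nudge it fully onto the mat with the blade against its raised panel.

```bash
python3 -m handwheel '[[0.1,[83,-404,0],[0,0,0.388]],[0.1,[83,-404,0],[0,0,0.388]],[0.1,[83,-404,0],[0,0,0.388]],[0.1,[83,-404,0],[0,0,0.388]],[0.1,[83,-404,0],[0,0,0.388]],[0.1,[83,-404,0],[0,0,0.388]],[0.1,[83,-404,0],[0,0,0.388]],[0.1,[83,-404,0],[0,0,0.388]],[0.1,[83,-404,40],[0,0,0.388]],[0.1,[83,-404,60],[0,0,0.388]]]'
python3 -m handwheel '[[0.1,[0,0,0],[0,0,0]],[0.1,[0,0,0],[0,0,0]]]'
python3 - <<'E'
from h import *
s=telemetry.read_state(); P=s["position"]*1000; y=-.325
u=np.array([np.cos(y),np.sin(y)]); v=np.array([-u[1],u[0]])
print("u,v,z",P[:2]@u,P[:2]@v,P[2],s["orientation"])
E
```

```text
time: 13.8
position: [0.5347, 0.1223, 0.062]
orientation: [3.141, 0.001, -0.322]
wrist_force: [0.6, 0.1, -1.9]
gripper_width: 0.0159
time: 14.05
position: [0.5349, 0.1223, 0.0629]
orientation: [3.142, 0.0, -0.322]
wrist_force: [0.3, -0.1, -0.7]
gripper_width: 0.0154
u,v,z 467.8322634371031 286.7307565510076 62.911625706016686 [ 3.14157666e+00  4.00027238e-04 -3.21546852e-01]
```

```bash
python3 -m handwheel '[[0.1,[0,2,20],[0,0,0.004]],[0.1,[0,2,30],[0,0,0.004]],[0.1,[0,2,32.5],[0,0,0.004]],[0.1,[0,2,32.5],[0,0,0.004]],[0.1,[10,2,32.5],[0,0,0.004]],[0.1,[20,2,32.5],[0,0,0.004]],[0.1,[30,2,32.5],[0,0,0.004]],[0.1,[36,2,32.5],[0,0,0.004]],[0.1,[36,2,32.5],[0,0,0.004]]]'
python3 -m handwheel '[[0.1,[4,0,0],[0,0,0]],[0.1,[8,0,0],[0,0,0]],[0.1,[12,0,0],[0,0,0]],[0.1,[16,0,0],[0,0,0]],[0.1,[20,0,0],[0,0,0]],[0.1,[24,0,0],[0,0,0]],[0.1,[28,0,0],[0,0,0]],[0.1,[31,0,0],[0,0,0]],[0.1,[31,0,0],[0,0,0]]]'
python3 - <<'E'
from h import *
s=telemetry.read_state(); P=s["position"]*1000; print(s["wrist_force"])
c=eyes.camera("top"); f=c["frame"]
c2=eyes.camera("scene"); p=proj(c2,[.65,.08,.0]).astype(int); w=c2["frame"][p[1]-55:p[1]+35,p[0]-60:p[0]+60]
cv2.imwrite("pics/t9.png",cv2.convertScaleAbs(cv2.hconcat([cv2.resize(w,(400,300),interpolation=2),cv2.resize(f[120:245,200:365],(400,300),interpolation=2)]),alpha=1.7))
E
```

```text
time: 15.18
position: [0.5687, 0.1088, 0.0303]
orientation: [3.142, 0.0, -0.326]
wrist_force: [-0.0, 0.1, -2.3]
gripper_width: 0.0159
time: 16.3
position: [0.5982, 0.0988, 0.0302]
orientation: [3.142, 0.0, -0.326]
wrist_force: [-0.1, -0.5, 0.1]
gripper_width: 0.0155
[-0.13721805 -0.46911674  0.05866943]
```

View pics/t9.png

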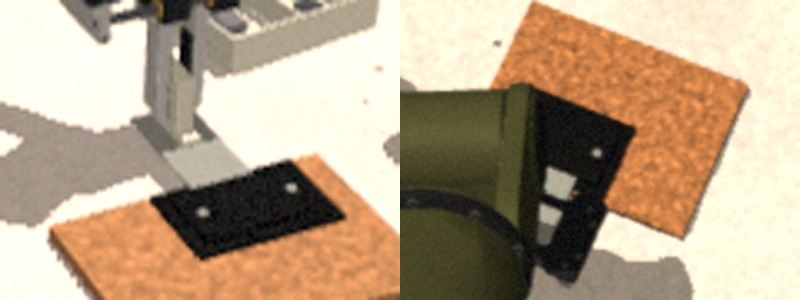

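The plate slid onto the mat and is still flat. Now I return the lifter to the tray.

```bash
python3 -m handwheel '[[0.1,[-25,0,0],[0,0,0]],[0.1,[-40,0,-15],[0,0,0]],[0.1,[-40,0,-65],[0,0,0]],[0.1,[10,403,-93],[0,0,-0.392]],[0.1,[10,403,-93],[0,0,-0.392]],[0.1,[10,403,-93],[0,0,-0.392]],[0.1,[10,403,-93],[0,0,-0.392]],[0.1,[10,403,-93],[0,0,-0.392]],[0.1,[10,403,-93],[0,0,-0.392]],[0.1,[10,403,-93],[0,0,-0.392]]]'
python3 -m handwheel '[[0.1,[0,0,0],[0,0,0]],[0.1,[0,0,0],[0,0,0]]]'
```

```text
time: 17.65
position: [0.4776, -0.2886, 0.1236]
orientation: [3.141, 0.0, 0.065]
wrist_force: [0.7, 1.0, -1.1]
gripper_width: 0.0161
time: 17.9
position: [0.4775, -0.2882, 0.1235]
orientation: [3.141, 0.0, 0.064]
wrist_force: [-0.5, 0.4, -1.1]
gripper_width: 0.0156
```

```bash
python3 -m handwheel '[[0.1,[2,-1,50],[0,0,0]],[0.1,[2,-1,85],[0,0,0]],[0.1,[2,-1,100],[0,0,0]],[0.1,[2,-1,105],[0,0,0]],[0.1,[2,-1,107.5],[0,0,0]],[0.1,[2,-1,107.5],[0,0,0]]]'
python3 -m handwheel '[[0.6,[0,0,0],[0,0,0]],[0.6,[0,0,0],[0,0,0]],[0.6,[0,0,0],[0,0,0]],[0.6,[0,0,-40],[0,0,0]],[0.6,[0,0,-90],[0,0,0]],[0.6,[0,0,-140],[0,0,0]],[0.6,[0,0,-140],[0,0,0]]]'
python3 -m handwheel '[[0.6,[-140,40,0],[0,0,0]],[0.6,[-140,40,0],[0,0,0]],[0.6,[-140,40,0],[0,0,0]],[0.6,[-140,40,0],[0,0,0]]]'
python3 - <<'E'
from h import *
c=eyes.camera("top"); f=c["frame"]; g=f.max(2); dark=((g<40)*255).astype('uint8')
r,b=rect(c,dark,(215,120,330,240),.016); y=-.325
u=np.array([np.cos(y),np.sin(y)]); v=np.array([-u[1],u[0]])
print(r); print([(round(p@u-600.2,1),round(p@v,1)) for p in b])
c2=eyes.camera("scene"); w=c2["frame"][180:390,120:500]
cv2.imwrite("pics/t10.png",cv2.convertScaleAbs(cv2.hconcat([cv2.resize(w,(430,300),interpolation=2),cv2.resize(f[100:345,110:480],(370,300),interpolation=2)]),alpha=1.7))
E
```

```text
time: 18.65
position: [0.4799, -0.2873, 0.0168]
orientation: [3.14, -0.001, 0.064]
wrist_force: [-0.3, -0.6, -1.1]
gripper_width: 0.0159
time: 19.52
position: [0.4811, -0.2881, 0.1607]
orientation: [3.136, -0.006, 0.064]
wrist_force: [0.3, -0.2, -0.7]
gripper_width: 0.056
time: 20.02
position: [0.343, -0.3372, 0.1594]
orientation: [3.137, -0.006, 0.062]
wrist_force: [0.3, 0.8, -0.5]
gripper_width: 0.056
((699.5451049804688, 65.43299865722656), (115.98898315429688, 76.06654357910156), 71.60906982421875)
[(np.float64(4.0), np.float64(227.2)), (np.float64(80.1), np.float64(227.5)), (np.float64(79.6), np.float64(343.5)), (np.float64(3.6), np.float64(343.2))]
```

The picture limit is reached, so I check the lifter and bystanders numerically.

```bash
python3 - <<'E'
from h import *
c=eyes.camera("top"); f=c["frame"]; g=f.max(2); roi=(392,240,455,312); a=cv2.imread("pics/top0.png")
for n,t,z in(("top",98,.055),("blade",48,.005)):
    for im in(a,f):
        print(n,rect(c,((im.max(2)>t)*255).astype('uint8'),roi,z)[0])
d=cv2.absdiff(a,f).max(2)
for n,(x0,y0,x1,y1) in dict(grommet=(122,155,162,192),cup=(163,132,212,178),driver=(425,140,452,228),box=(108,212,205,295)).items(): print(n,(d[y0:y1,x0:x1]>40).sum())
E
```

```text
top ((481.39422607421875, -281.8353271484375), (40.611968994140625, 22.264463424682617), 4.040749549865723)
top ((482.4733581542969, -283.1980285644531), (42.701629638671875, 22.32929801940918), 1.636340856552124)
blade ((508.9224548339844, -285.1002197265625), (99.34817504882812, 50.301239013671875), 3.5030155181884766)
blade ((509.0050048828125, -285.7972412109375), (98.97406768798828, 51.069313049316406), 4.012216091156006)
grommet 0
cup 0
driver 0
box 0
```

The lifter is back within about 1 mm of where it started, flat and standing on its blade, and the bystanders have not moved. I hand in.

```bash
python3 -c "
from cell import env
print(env.finish_job())"
```

```text
the job is handed in; nothing more can be done
None
```

I tipped the plate over its far edge with the lifter, and it now lies flat on the mat with its front face up. The job was handed in at about 20 s, with the gripper open and clear of everything.

- **Flip:** I slid the blade under the plate's near rim and followed the arc until the plate passed vertical and fell onto the mat. It landed overhanging the mat's edge by about 20 mm.
- **Extra push:** You did not ask for this step. I slid the plate about 25 mm further onto the mat with the blade against its raised panel. It now lies wholly on the mat, about 4 mm inside the edge and parallel to it.
- **Lifter:** It is back in the tray on its blade, within about 1 mm of where it started, and released.
- **Bystanders:** Grommet, cup, driver and parts box show no change in the top camera image.
- **Forces:** The highest wrist force I read was about 20 N, when the blade pressed the plate against the mat. I only read it at the end of each move.

**Checks:** I reached the 12-picture limit, so the last look at the scene could not be viewed. The final checks on plate, lifter and bystanders are numeric only. The last view of the plate, just after the push, showed it flat with its screw heads up. One reading disagreed slightly: the block-top yaw read 1.6° instead of 4.0°, while the blade yaw read 4.0° against 3.5° at the start.

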